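Brake rig check: disc runs free, lever comes up firm short of the bar

ROBOT

A 6-joint arm with a two-finger parallel gripper is mounted at the origin on the work surface; the furniture and walls round the work are solid. World frame = base frame: x ahead of the robot, y to its left, z up, the work surface at z = 0. Lengths are in mm, angles in rad, forces in N, time in s.
With the tool pointing down it reaches from about 350 to 850 mm from the base axis. Payload 8.1 kg.
Tool frame: the origin (TCP) lies on the centre line of the jaws, within the pads' length; the fingertips stand 14 mm ahead of it and the grasp point (between the pads) lies 5 mm behind it; z points along the fingers, y is the direction in which the jaws open and shut (so a half turn about z gives the same grasp; the last joint's range is limited). The gripper opens to 85 mm and grips with 20 to 120 N. Pads are 22 mm wide; open, the fingers measure 114 mm over their backs; the gripper's body (76 mm by 85 mm) begins 54 mm behind the grasp point. The pads swing forward as they close: fully open they stand 13 mm farther back than shut.
Start: joints at [-1.282, 0.13, 1.488, -0, 1.523, -0.085], TCP at [219.113, -558.565, 245.292] pointing down, gripper open.
Joint ranges: [-2.96, 2.96], [-0.89, 2.26], [0.02, 2.5], [-1.34, 4.48], [0, 2.73], [-2.66, 2.66]. Speed limits (rad/s): [2.39, 2.39, 2.79, 3.14, 3.14, 3.14].

INTERFACE

Orientations are given as a rotation vector (axis times angle).
In Python, from cell import env, eyes gives the robot as it stands. The module is installed in compiled form; this text tells all that it offers.
- The arm moves only by the shell command python3 -m pendant 'ROWS'. ROWS is JSON, a list of rows, each a list of 5 numbers: the opening, from -1 (shut) to 1 (fully open), then the shift along the world's x, y, z in m, then the turn about the world's z in degrees. A call has 1 to 5 rows; each row shifts and turns the commanded pose from where the row before left it; what a row does not reach is not made up. A row lasts 1/10 s, in which the tool goes at most 50 mm and 8.59 degrees, less where a joint would pass 70% of its speed; a pose out of reach is approached as far as the arm can. A call is refused whole if a number of a shift passes 0.05 or a number of a turn 8.59, either way. A call with a gripper value outside its range is refused whole. The fingers move at their own pace and stop on an object; the grip force is fixed at half the most. Time passes only in rows, so rows that do not move let the fingers close. It gives the time, the measured TCP pose, the force and the opening at its end, in the units of the state.
- env.read_state(): the state, without advancing time (a new reading comes with each control period).
- eyes.grab_frame(name): name is "side" or "top" or "wrist"; returns a dict with "pixels" (400x640x3 uint8, blue, green, red), "depth" (400x640 float32, mm along the optical axis (not along the pixel's ray), 0 where there is no reading), "fx", "fy", "cx", "cy" (pixels), "T" (4x4, takes a point from camera to world coordinates); the wrist camera has in their place "mount" (4x4, takes a point from camera to tool coordinates, whose origin is the TCP and whose axes are the flange's). Camera axes: x right, y down, z forward; pixel columns grow to the right and rows downward; lengths in mm; the calibration is good to about 2 mm. The wrist camera is an equidistant fisheye: a pixel r from the principal point sees the ray r / f radians off the axis. A picture is of the moment at which its call begins: read the wrist's pose just before it.
- env.close_job(): hands the job in, once; it reports no verdict.
The state is a dict: "t": time; "joint_pos": joint angles; "qd": joint speeds; "joint_efforts": joint torques, N m; "ee_pos": TCP position; "tcp_rot": TCP orientation; "contact_force": force on the tool from outside, world axes, zero at the start; "torque": the same for the moment, N m; "finger_gap": finger opening in mm.
Only numpy, scipy, OpenCV 4.12 (cv2) and the standard library are available. Lean on these libraries where they do the work, as an engineer would, in place of code of your own. Each camera call takes 0.05 s, during which the arm holds its last target.

TASK

Check the brake on the bench rig. First push the brake disc round by about a quarter turn with the fingertips, lever untouched, to see that it runs free; then press the brake lever in towards the bar with the outside of the fingers until it comes up firm and goes no further, still short of the rubber grip, and finish while holding it pressed there, firmly but without forcing it. Nothing is to be gripped or lifted, and the things standing round the rig stay where they are.

Things in the scene. Friction and masses are not known exactly. Their poses are not given: they have to be found in the camera images.
- rig: bench brake rig, fixed to the worktop: plywood board 250 (x) by 470 (y) by 18 mm. Origin under the board's centre, at worktop height; x points to the caliper side (away from the robot at yaw 0), y along the bar to its free end, z up. Highest points: clamp and reservoir at x 0 to 75, y -10 to 85 mm, 166 mm above the worktop; round the lever's blade and over the disc nothing else stands higher than 155 mm
- disc_centre (a point): centre of the brake disc on its upright axis, on its upper face, 85 mm above the worktop. The disc lies flat: steel ring of radius 73 to 90 mm, 5 mm thick, on five straight black arms 72 degrees apart, each 10 mm wide, from a hub of 27 mm radius (up to 15 mm above this point). The windows between arms are open, 46 mm from hub to ring and 58 mm wide at radius 55 mm, with 62 mm of free height beneath
- disc_arm (a point): point on the upper face of one of the five arms, 55 mm from the disc's axis; the direction from disc_centre to it is that arm's direction. Turns with the disc
- disc_mark (a point): yellow paint mark on the ring at the end of the same arm, 82 mm from the axis. Turns with the disc
- caliper_top (a point): top of the silver caliper that straddles the far (+x) edge of the disc; the caliper measures 65 by 66 mm and stands 114 mm above the worktop (122 mm at its small bleed nipple)
- disc (a joint): turn of the disc (rad), growing anticlockwise seen from above; starts at any angle and turns freely either way (about 0.02 N m of bearing friction; it soon stops by itself). The pads clear it while the lever is out and clamp it when the lever is pressed
- disc_ring: the turning disc with arms and hub; origin on its axis at its underside, 80 mm above the worktop, z up, x along the marked arm
- lever (a joint): angle of the brake lever (rad): 0 = fully out, where its spring puts it; grows as it is pressed towards the bar. At lever_face it gives with 2 N at first, 5 N at 0.15 where the pads meet the disc, then stiffens to about 14 N at 0.20, where it comes up hard: lever_face has then moved about 20 mm in and the ball end is still some 20 mm from the grip. 15 to 30 N is a firm press, over 45 N strains it
- lever_blade: silver brake lever, on the robot's side of the bar: blade 10 mm thick and 17 mm high (126 to 144 mm above the worktop), ball end of 19 mm. Origin on the upright pivot axis at mid-height. At rest its axes are the rig's: the straight part runs from y = 45 to 125 mm, its outer face at x = -39 mm, the ball at y = 147 mm. Pressed towards +x, it swings about the pivot
- lever_face (a point): middle of the blade's outer face, 100 mm along y from the pivot, at mid-height: where to press. Moves with the lever; its x axis points in towards the bar, square to the face
- lever_pivot (a point): upright pivot axis of the lever at the blade's mid-height, 135 mm above the worktop
- bar_mid (a point): point on the axis of the bar, inside its black rubber grip (31 mm diameter, 134 mm long), straight behind lever_face when the lever is out, 77 mm from it along the rig's +x. Bar: 22 mm steel tube along the rig's y, axis 135 mm above the worktop, fixed
- wash_bottle: loose white wash bottle with a red cap and bent spout, 61x108x205 mm, standing behind the bar; origin under its middle. Leave it alone
- beaker_brown: loose glass beaker with brown contents, 65x75x89 mm, right of the disc; origin under its middle. Leave it alone
- screwdriver: loose small screwdriver with a blue handle, 14x103x15 mm, lying in front of the board; origin under its middle. Leave it alone
- rubber_bulb: loose orange rubber blower bulb, 58x105x58 mm, lying behind the board; origin under its middle. Leave it alone
- drop_bottle_1: loose brown dropping bottle with a red teat, 42x42x108 mm, left of the lever's end; origin under its middle. Leave it alone
- timer: loose white countdown timer, 36x68x61 mm, left of the bar's end; origin under its middle. Leave it alone

How it is judged:
By the outcome, as a careful person would: the job done as asked, in the order asked, and still so for the second after the job is handed in, while the arm keeps its last pose, push and grip.
It also fails if it takes over 61 s, if anything falls off the work surface, if the arm or the gripper's body presses on something with over 40 N, if the wrist force passes 120 N, or if a joint passes its speed limit or range.

## Working session

There is one attempt and no reset: what is moved stays moved. The work goes in short steps, Python scripts to look and compute and a shell command to move; the robot and the scene stay as the last step left them, time stands still between calls to the robot, and variables do not carry over. Pictures are saved under pics/ and viewed, and the job is handed in when it is done.

```bash
mkdir -p pics; cat > h.py <<'E'
import numpy as np, cv2
from cell import env, eyes
def grab(n,fn=None):
    f=eyes.grab_frame(n)
    if fn: cv2.imwrite('pics/'+fn,f['pixels'])
    np.savez(''+n+'.npz',**{k:np.asarray(v) for k,v in f.items()})
    return f
def ray_plane(f,u,v,z):
    T=f['T']; d=T[:3,:3]@np.array([(u-f['cx'])/f['fx'],(v-f['cy'])/f['fy'],1.]); o=T[:3,3]
    return o+d*(z-o[2])/d[2]
def depth_pt(f,u,v):
    d=float(f['depth'][int(v),int(u)]); 
    return (f['T']@np.array([(u-f['cx'])/f['fx']*d,(v-f['cy'])/f['fy']*d,d,1]))[:3]
def load(n):
    z=np.load(''+n+'.npz'); return {k:z[k] for k in z.files}
E
python3 - <<'E'
from h import *
print(env.read_state())
for n in ('top','side','wrist'):
    f=grab(n,n+'0.png'); print(n,f['fx'],f['cx'],f['cy'],f.get('T',f.get('mount')))
E
```

```text
{'t': 0.0, 'joint_pos': array([-1.28240327e+00,  1.31145243e-01,  1.48927949e+00,  4.27486080e-06,
        1.52301202e+00, -8.54525201e-02]), 'qd': array([-0.00112226, -0.00025624, -0.000235  ,  0.00106397,  0.00114334,
        0.00106878]), 'joint_efforts': array([-9.22652835e-04, -5.69401968e+01, -5.00547087e+01, -3.46228480e-04,
        1.48661417e-02, -2.69019188e-05]), 'ee_pos': array([ 218.96143243, -558.05411656,  244.25380913]), 'tcp_rot': array([-3.08506541e+00, -5.83480215e-01,  2.86585209e-04]), 'contact_force': array([ 0.2536157 , -0.15840238, -0.29524186]), 'torque': array([-0.00483812, -0.04322251,  0.00485231]), 'finger_gap': 85.58347653411056}
top 447.9195473200874 320.62478667856914 193.53095027057878 [[-6.40052260e-02 -9.73763327e-01  2.18376543e-01  3.03359820e+02]
 [-9.97928084e-01  6.38883678e-02 -7.60366925e-03  3.93408265e+01]
 [-6.54754661e-03 -2.18410759e-01 -9.75834960e-01  1.37502390e+03]
 [ 0.00000000e+00  0.00000000e+00  0.00000000e+00  1.00000000e+00]]
side 479.99144566116183 324.24976430432514 199.23015414223156 [[-8.22611408e-01 -2.72451706e-01  4.99079692e-01 -1.34122806e+02]
 [-5.68602679e-01  3.92292506e-01 -7.23047428e-01  1.05810371e+03]
 [ 1.21028245e-03 -8.78565113e-01 -4.77621061e-01  7.68637106e+02]
 [ 0.00000000e+00  0.00000000e+00  0.00000000e+00  1.00000000e+00]]
wrist 309.70691628693146 322.90922013231284 198.84721456276847 [[ 3.97754565e-04 -9.49600162e-01 -3.13463512e-01  8.14558026e+01]
 [ 9.99999703e-01  5.84568394e-04 -5.01978026e-04  9.55376472e-01]
 [ 6.59919277e-04 -3.13463219e-01  9.49600113e-01 -1.29478677e+02]
 [ 0.00000000e+00  0.00000000e+00  0.00000000e+00  1.00000000e+00]]
```

View pics/top0.png

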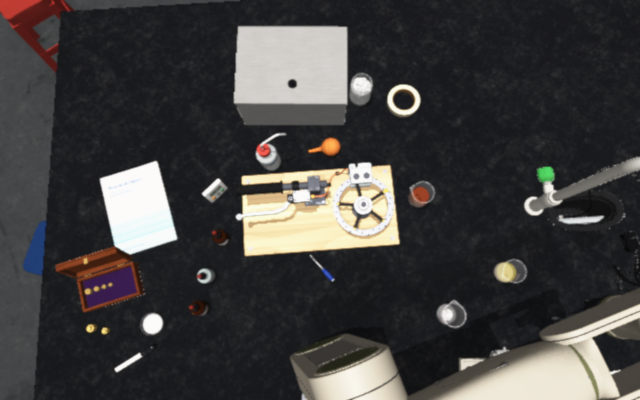

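View pics/side0.png

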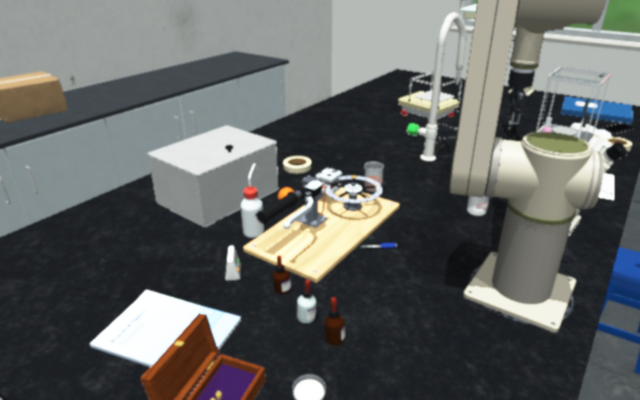

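View pics/wrist0.png

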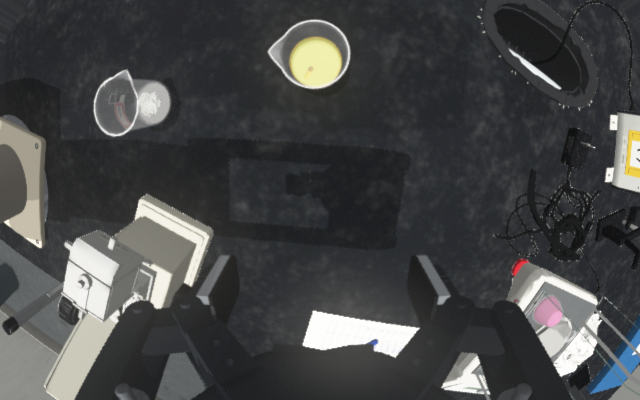

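```bash
python3 - <<'E'
from h import *
f=load('top'); im=f['pixels'][145:270,195:445]
cv2.imwrite('pics/topc.png',cv2.resize(im,None,fx=3.2,fy=3.2,interpolation=cv2.INTER_CUBIC))
# board mask
hsv=cv2.cvtColor(f['pixels'],cv2.COLOR_BGR2HSV)
m=cv2.inRange(hsv,(8,40,120),(32,200,255)); m[:145]=0;m[270:]=0;m[:,:200]=0;m[:,440:]=0
m=cv2.morphologyEx(m,cv2.MORPH_OPEN,np.ones((3,3)))
c=max(cv2.findContours(m,cv2.RETR_EXTERNAL,cv2.CHAIN_APPROX_NONE)[0],key=cv2.contourArea)
h=cv2.convexHull(c)
P=np.array([ray_plane(f,*p[0],18)[:2] for p in h],np.float32)
r=cv2.minAreaRect(P); print('board',r); print(cv2.boxPoints(r))
# disc ring height mask by depth
u,v=np.meshgrid(np.arange(640),np.arange(400)); d=f['depth']
X=np.stack([(u-f['cx'])/f['fx']*d,(v-f['cy'])/f['fy']*d,d],-1)@f['T'][:3,:3].T+f['T'][:3,3]
roi=(u>325)&(u<400)&(v>160)&(v<245)
s=roi&(X[...,2]>70)&(X[...,2]<102)
p=X[s]; print(len(p),p.mean(0),p.min(0),p.max(0))
# fit circle to outer
(cx,cy),R=cv2.minEnclosingCircle(p[:,:2].astype(np.float32)); print(cx,cy,R)
for (a,b) in [(362,206),(239,217),(265,213),(360,172)]: print(a,b,X[b,a])
E
```

```text
board ((558.489013671875, 38.22386169433594), (253.12680053710938, 472.5255432128906), 0.6781933307647705)
[[ 429.13797  272.97205]
 [ 434.731   -199.52043]
 [ 687.8401  -196.52432]
 [ 682.2471   275.96814]]
1403 [543.39325678 -91.19779954  85.42348168] [ 461.22130023 -180.87526166   70.08426064] [668.71511131  13.67764701 101.9977571 ]
567.49365234375 -86.42284393310547 106.82161712646484
362 206 [544.60771559 -88.21675868  96.24328163]
239 217 [526.30213268 260.51208088 146.99863666]
265 213 [533.30394915 188.18066923 144.67819593]
360 172 [640.69778179 -88.54548448 119.66234139]
```

View pics/topc.png

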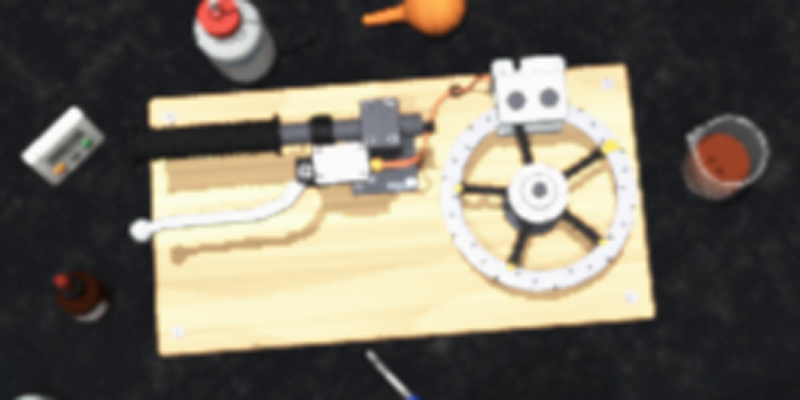

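```bash
python3 - <<'E'
from h import *
f=load('top'); im=f['pixels']; hsv=cv2.cvtColor(im,cv2.COLOR_BGR2HSV)
u,v=np.meshgrid(np.arange(640),np.arange(400)); d=f['depth']
X=np.stack([(u-f['cx'])/f['fx']*d,(v-f['cy'])/f['fy']*d,d],-1)@f['T'][:3,:3].T+f['T'][:3,3]
# ring: white pixels w/ depth z~85
roi=(u>325)&(u<400)&(v>160)&(v<245)
s=roi&(abs(X[...,2]-85)<6)&(hsv[...,1]<50)&(hsv[...,2]>120)
vv,uu=np.nonzero(s); P=np.array([ray_plane(f,a,b,85)[:2] for a,b in zip(uu,vv)])
from scipy.optimize import least_squares
c=np.array([545,-88.])
for _ in range(5):
    r=np.hypot(*(P-c).T); k=(r>68)&(r<95)&(P[:,0]<c[0]+45)
    o=least_squares(lambda q: np.hypot(P[k,0]-q[0],P[k,1]-q[1])-81.5,c,loss='soft_l1',f_scale=5); c=o.x
r=np.hypot(*(P[k]-c).T);print('ring c',c,k.sum(),np.percentile(r,[2,50,98]))
# yellow marks
y=roi&(hsv[...,0]>20)&(hsv[...,0]<34)&(hsv[...,1]>110)&(X[...,2]>72)
n,l,st,ce=cv2.connectedComponentsWithStats(y.astype(np.uint8))
for i in range(1,n):
    p=ray_plane(f,*ce[i],85)[:2]-c; print('yellow',ce[i],st[i,4],np.hypot(*p),np.degrees(np.arctan2(p[1],p[0])))
# dark arms
a=np.arange(0,360,2); val=[]
for t in a:
    q=[]
    for rr in (40,48,55,62):
        w=np.array([c[0]+rr*np.cos(np.radians(t)),c[1]+rr*np.sin(np.radians(t)),85,1]); k3=np.linalg.inv(f['T'])@w
        q.append(hsv[int(round(k3[1]/k3[2]*f['fy']+f['cy'])),int(round(k3[0]/k3[2]*f['fx']+f['cx'])),2])
    val.append(np.mean(q))
val=np.array(val); print('dark',[(int(t),int(x)) for t,x in zip(a,val) if x<90])
# hi-level stuff
b=(u>200)&(u<345)&(v>160)&(v<260)
s=b&(X[...,2]>115)&(X[...,2]<160)
# lever: white, z 120-160, y>100
L=s&(hsv[...,1]<60)&(hsv[...,2]>150)&(u<300)&(v>190)
p=X[L]; 
for y0 in range(150,275,8):
    q=p[abs(p[:,1]-y0)<4]
    if len(q): print('lever y',y0,len(q),q.min(0).round(),q.max(0).round())
# bar grip: dark z>125
G=(u>240)&(u<285)&(v>175)&(v<200)&(X[...,2]>138)&(X[...,2]<165); print('grip',np.percentile(X[G],[5,50,95],axis=0).round(1))
# tall things on the right, objects
for nm,(a0,a1,b0,b1) in dict(tap=(500,640,150,250),bottle=(250,290,128,172),beaker=(405,440,178,212),drop=(210,230,225,248),timer=(200,230,175,205)).items():
    m=(u>=a0)&(u<a1)&(v>=b0)&(v<b1)&(X[...,2]>40)&(d>0); print(nm,X[m].min(0).round(),X[m].max(0).round())
E
```

```text
ring c [549.92714991 -91.57961375] 643 [72.83421886 81.30106167 89.07032718]
yellow [384.90909091 190.36363636] 11 79.54646601388394 -60.429213961198904
yellow [339. 203.] 1 69.58966982734114 81.61319602092414
yellow [382.5 220. ] 2 72.36881829296334 -132.01963921152
yellow [354.5 227. ] 2 69.98457515977962 155.37384288130133
dark [(10, 60), (12, 61), (82, 73), (84, 66), (154, 77), (156, 68), (158, 76), (226, 76), (228, 70), (298, 66), (300, 70), (302, 82)]
lever y 150 14 [534. 146. 130.] [546. 153. 144.]
lever y 158 14 [532. 154. 134.] [543. 161. 148.]
lever y 166 13 [531. 163. 127.] [541. 169. 148.]
lever y 174 13 [530. 170. 132.] [539. 178. 146.]
lever y 182 11 [531. 179. 136.] [539. 185. 146.]
lever y 190 11 [531. 186. 138.] [540. 194. 146.]
lever y 198 13 [531. 194. 130.] [541. 202. 147.]
lever y 206 11 [530. 202. 136.] [538. 208. 149.]
lever y 214 12 [530. 210. 136.] [538. 217. 147.]
lever y 222 12 [531. 219. 138.] [539. 225. 150.]
lever y 230 12 [529. 228. 130.] [540. 234. 149.]
lever y 238 13 [530. 234. 131.] [537. 242. 145.]
lever y 246 10 [528. 243. 131.] [538. 250. 145.]
lever y 254 12 [524. 250. 133.] [536. 257. 143.]
lever y 262 18 [521. 258. 138.] [536. 265. 147.]
lever y 270 10 [523. 266. 136.] [536. 271. 146.]
grip [[592.5 138.4 140.4]
 [604.3 193.2 147.7]
 [619.1 247.  153.6]]
tap [ 507. -936.   40.] [ 630. -605.  483.]
bottle [693. 119.  41.] [751. 215. 211.]
beaker [ 545. -303.   40.] [ 610. -234.   95.]
drop [470. 319.  40.] [513. 360. 108.]
timer [611. 328.  40.] [663. 387.  68.]
```

```bash
python3 -m pendant '[[-1,0.03,0.038,0,5.7],[-1,0.03,0.038,0,5.7],[-1,0.03,0.038,0,5.7],[-1,0.03,0.038,0,5.7],[-1,0.03,0.038,0,5.7]]'; python3 -m pendant '[[-1,0.03,0.038,0,5.7],[-1,0.03,0.038,0,5.7],[-1,0.03,0.038,0,5.7],[-1,0.03,0.038,0,5.7],[-1,0.03,0.038,0,5.7]]';python3 -m pendant '[[-1,0.026,0.035,0,5.7],[-1,0,0,0,0],[-1,0,0,0,0]]'
python3 - <<'E'
from h import *
s=env.read_state(); print(s)
grab('wrist','w1.png'); grab('top','top1.png')
E
```

```text
t: 0.65
ee_pos: [369.8, -366.8, 245.1]
tcp_rot: [-2.846, -1.331, 0.0]
contact_force: [0.4, -0.7, -0.3]
finger_gap: 12.5
t: 1.15
ee_pos: [519.9, -176.7, 245.2]
tcp_rot: [-2.43, -1.991, 0.0]
contact_force: [0.3, -0.4, -0.4]
finger_gap: 0.3
t: 1.45
ee_pos: [545.2, -142.6, 244.7]
tcp_rot: [-2.33, -2.106, 0.001]
contact_force: [-0.0, -0.8, 0.7]
finger_gap: -0.3
{'t': 1.45, 'joint_pos': array([-3.46464752e-01,  3.35397484e-02,  1.59142061e+00, -3.86937455e-04,
        1.51776951e+00, -2.45643317e-01]), 'qd': array([-0.04382156, -0.01340143,  0.01320606, -0.00769831,  0.00265636,
        0.0022741 ]), 'joint_efforts': array([  1.89630166, -51.60635948, -50.46244025,   0.31077409,
        -0.05767963,  -0.05862916]), 'ee_pos': array([ 545.22310494, -142.55000344,  244.72328446]), 'tcp_rot': array([-2.32992454e+00, -2.10615506e+00,  1.37500455e-03]), 'contact_force': array([-0.0341662 , -0.8187473 ,  0.65550731]), 'torque': array([-0.04840663, -0.01123528, -0.06513361]), 'finger_gap': -0.2612447461452517}
```

View pics/w1.png

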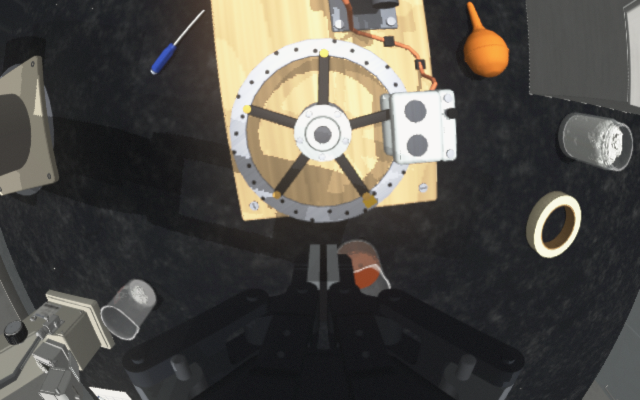

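View pics/top1.png

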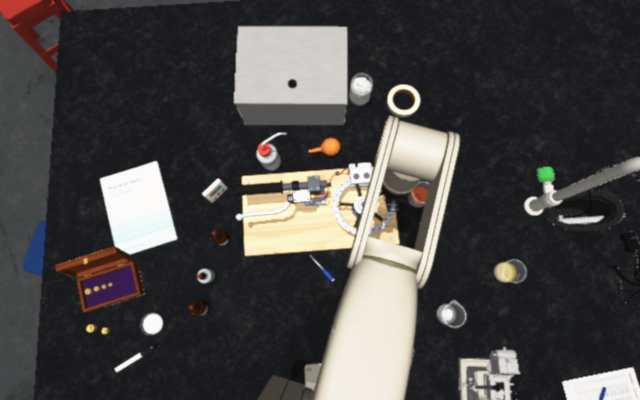

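```bash
cat >> h.py <<'E'
from scipy.spatial.transform import Rotation as Rn
def wray(f,s,u,v,z):
    dx,dy=(u-f['cx']),(v-f['cy']); r=np.hypot(dx,dy); fx=float(f['fx'])
    th=r/fx; d=np.array([np.sin(th)*dx/r,np.sin(th)*dy/r,np.cos(th)]) if r>0 else np.array([0,0,1.])
    R=Rn.from_rotvec(s['tcp_rot']).as_matrix(); M=f['mount']
    o=R@M[:3,3]+s['ee_pos']; d=R@M[:3,:3]@d
    return o+d*(z-o[2])/d[2]
E
python3 - <<'E'
from h import *
f=load('wrist'); s=env.read_state()
c=wray(f,s,322.5,134,100); print('hub',c)
for n,p in dict(mark=(370,201),a2=(278,195),a3=(248,109),a4=(324,53)).items():
    w=wray(f,s,*p,85); q=w-c; print(n,w.round(1),np.hypot(q[0],q[1]),np.degrees(np.arctan2(q[1],q[0])))
print('tip z?',[wray(f,s,323,262,z).round(1) for z in (231,218)], 'jaw front faces px 308..338')
# ring edge fit
im=f['pixels'];hsv=cv2.cvtColor(im,cv2.COLOR_BGR2HSV)
m=(hsv[...,1]<40)&(hsv[...,2]>110)
vv,uu=np.nonzero(m); P=np.array([wray(f,s,a,b,85)[:2] for a,b in zip(uu,vv)])
from scipy.optimize import least_squares
c=c[:2]
for _ in range(6):
    r=np.hypot(*(P-c).T); k=(r>66)&(r<96)&(P[:,0]<c[0]+45)
    c=least_squares(lambda q: np.hypot(P[k,0]-q[0],P[k,1]-q[1])-81.5,c,loss='soft_l1',f_scale=5).x
r=np.hypot(*(P[k]-c).T);print('ring c',c,k.sum(),np.percentile(r,[2,50,98]))
print(Rn.from_rotvec(s['tcp_rot']).as_matrix().round(3))
E
```

```text
hub [550.47616405 -94.47490204 100.        ]
mark [ 590.4 -166.6   85. ] 82.43236243192817 -61.03862969040617
a2 [ 500.4 -151.    85. ] 75.51833187908584 -131.5493410514757
a3 [483.3 -63.9  85. ] 73.8598818590454 155.52790703769568
a4 [559.5 -20.5  85. ] 74.5329936737997 83.03842058516587
tip z? [array([ 545.6, -146.7,  231. ]), array([ 544.8, -154.2,  218. ])] jaw front faces px 308..338
ring c [550.24300677 -94.60441656] 5504 [72.81997071 81.31211832 88.98431313]
[[ 0.104  0.995 -0.001]
 [ 0.995 -0.104 -0.   ]
 [-0.    -0.001 -1.   ]]
```

```bash
python3 -m pendant '[[-1,0,-0.002,-0.05,0],[-1,0,0,-0.05,0],[-1,0,0,-0.03,0],[-1,0,0,-0.01,0],[-1,0,0,0,0]]'
python3 - <<'E'
from h import *
grab('wrist','w2.png'); 
E
```

```text
t: 2.05
ee_pos: [543.6, -146.3, 104.1]
tcp_rot: [-2.333, -2.1, 0.002]
contact_force: [-1.1, -0.1, -0.1]
finger_gap: -0.1
```

View pics/w2.png

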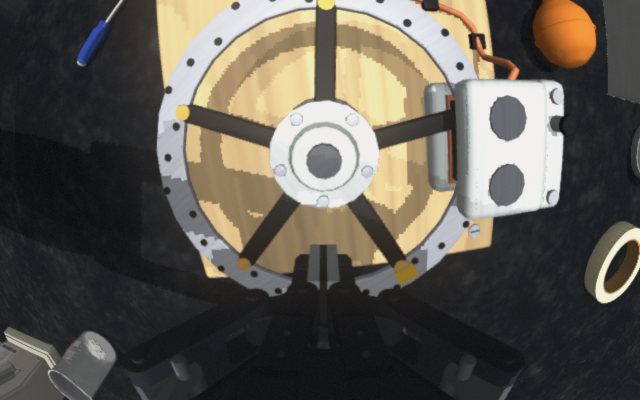

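```bash
python3 - <<'E'
from h import *
f=load('wrist'); s=env.read_state(); print(s['ee_pos'],s['contact_force'])
for p in [(310,247),(337,247)]: print([wray(f,s,*p,z).round(1) for z in (91,85)])
print('hub',wray(f,s,323.5,154,100), 'hub bottom edge',wray(f,s,323,208,100))
E
```

```text
[ 545.1081511  -146.57832253  106.18082676] [0.39584914 0.41651366 0.44560562]
[array([ 540.2, -140.1,   91. ]), array([ 539.6, -143.1,   85. ])]
[array([ 554.3, -141.6,   91. ]), array([ 554.3, -144.7,   85. ])]
hub [552.44075409 -90.6884847  100.        ] hub bottom edge [ 549.58627736 -115.94497551  100.        ]
```

```bash
python3 -m pendant '[[-1,0,0.002,-0.012,0],[-1,0,0,-0.012,0],[-1,0,0,0,0]]'
python3 - <<'E'
from h import *
s=env.read_state(); print(s['ee_pos'],s['contact_force'],s['joint_pos'].round(2))
C=np.array([551,-92.5]); p=np.array([545,-144.5]);t0=264
for i in range(1,19):
    t=np.radians(t0-6*i); q=C+52*np.array([np.cos(t),np.sin(t)]); d=((q-p)*2).round()/2; p=p+d; print(t0-6*i,(d/1000).tolist())
E
```

```text
t: 2.4
ee_pos: [544.3, -143.2, 80.0]
tcp_rot: [-2.331, -2.104, 0.001]
contact_force: [-0.4, -0.4, 0.2]
finger_gap: 0.1
[ 544.31360105 -143.19964278   79.97066983] [-0.37130631 -0.43095483  0.15007834] [-0.35  0.17  1.75 -0.    1.22 -0.25]
258 [-0.005, 0.001]
252 [-0.005, 0.0015]
246 [-0.005, 0.002]
240 [-0.005, 0.0025]
234 [-0.0045, 0.003]
228 [-0.0045, 0.0035]
222 [-0.0035, 0.0035]
216 [-0.0035, 0.0045]
210 [-0.003, 0.0045]
204 [-0.0025, 0.005]
198 [-0.002, 0.005]
192 [-0.0015, 0.005]
186 [-0.0005, 0.0055]
180 [-0.0005, 0.0055]
174 [0.0005, 0.0055]
168 [0.0005, 0.0055]
162 [0.0015, 0.005]
156 [0.002, 0.005]
```

```bash
python3 -m pendant '[[-1,-0.005,0.001,0,-6],[-1,-0.005,0.0015,0,-6],[-1,-0.005,0.002,0,-6],[-1,-0.005,0.0025,0,-6],[-1,-0.0045,0.003,0,-6]]'
python3 - <<'E'
from h import *
grab('wrist','w3.png'); 
E
```

```text
t: 2.9
ee_pos: [520.7, -133.6, 81.8]
tcp_rot: [2.8, 1.423, 0.001]
contact_force: [0.3, -0.2, -0.0]
finger_gap: 0.0
```

View pics/w3.png

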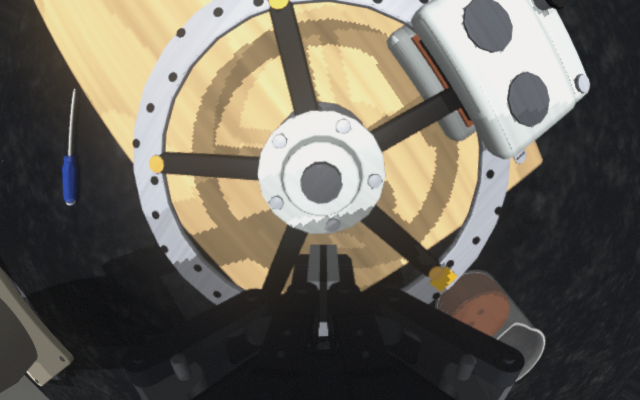

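```bash
python3 -m pendant '[[-1,-0.0045,0.0035,0,-6],[-1,-0.0035,0.0035,0,-6],[-1,-0.0035,0.0045,0,-6],[-1,-0.003,0.0045,0,-6],[-1,-0.0025,0.005,0,-6]]'; python3 -m pendant '[[-1,-0.002,0.005,0,-6],[-1,-0.0015,0.005,0,-6],[-1,-0.0005,0.0055,0,-6],[-1,-0.0005,0.0055,0,-6],[-1,0.0005,0.0055,0,-6]]'; python3 -m pendant '[[-1,0,0.003,0,-3],[-1,0,0.0015,0,-2],[-1,0,0.001,0,-1],[-1,0,0,0,0],[-1,0,0,0,0]]'
python3 - <<'E'
from h import *
s=env.read_state(); f=grab('wrist','w4.png'); print(s['ee_pos'],s['contact_force'],Rn.from_rotvec(s['tcp_rot']).as_matrix()[:2,0])
hsv=cv2.cvtColor(f['pixels'],cv2.COLOR_BGR2HSV)
y=((hsv[...,0]>20)&(hsv[...,0]<34)&(hsv[...,1]>150)&(hsv[...,2]>120)).astype(np.uint8)
n,l,st,ce=cv2.connectedComponentsWithStats(y); C=np.array([551,-92.5])
for i in range(1,n):
    if st[i,4]>15:
        q=wray(f,s,*ce[i],85)[:2]-C; print(ce[i].round(),st[i,4],np.hypot(*q).round(1),np.degrees(np.arctan2(q[1],q[0])).round(1))
E
```

```text
t: 3.45
ee_pos: [503.9, -112.6, 81.8]
tcp_rot: [3.072, 0.653, 0.001]
contact_force: [-0.0, 0.8, 0.2]
finger_gap: 0.1
t: 3.95
ee_pos: [499.9, -86.0, 81.8]
tcp_rot: [3.137, -0.164, 0.001]
contact_force: [0.4, 0.1, -0.3]
finger_gap: 0.3
t: 4.45
ee_pos: [499.7, -80.6, 81.5]
tcp_rot: [3.125, -0.323, 0.0]
contact_force: [-0.1, 0.1, -0.2]
finger_gap: 0.2
[499.74594823 -80.60879392  81.47481301] [-0.05044142  0.06582714 -0.15046395] [ 0.97888049 -0.20443324]
[482.  95.] 122 76.9 -74.4
[443. 282.] 264 83.7 -145.1
```

View pics/w4.png

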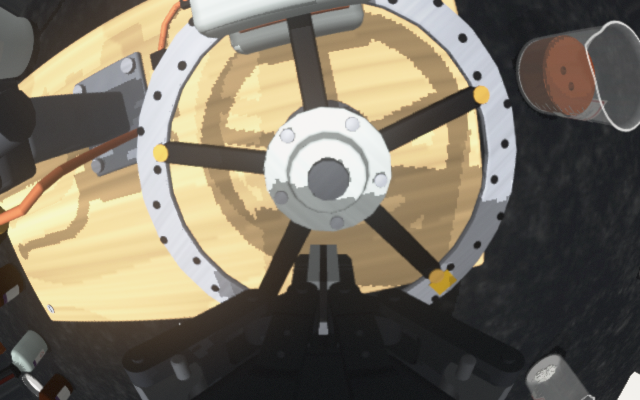

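```bash
python3 -m pendant '[[-1,0.0005,0.0025,0,-3],[-1,0.0005,0.0015,0,-2],[-1,0.0005,0.001,0,-1],[-1,0,0,0,0],[-1,0,0,0,0]]'; python3 -m pendant '[[-1,-0.001,-0.003,0,0],[-1,0,0,0,0],[-1,0,0,0.03,0],[-1,0,0,0.05,0],[-1,0,0,0.05,0]]'; python3 -m pendant '[[-1,0,0,0.02,0],[-1,0,0,0,0],[-1,0,0,0,0]]'
python3 - <<'E'
from h import *
s=env.read_state(); f=grab('wrist','w5.png'); print(s['ee_pos'],s['contact_force'],Rn.from_rotvec(s['tcp_rot']).as_matrix()[:2,0])
hsv=cv2.cvtColor(f['pixels'],cv2.COLOR_BGR2HSV)
y=((hsv[...,0]>20)&(hsv[...,0]<34)&(hsv[...,1]>150)&(hsv[...,2]>120)).astype(np.uint8)
n,l,st,ce=cv2.connectedComponentsWithStats(y); C=np.array([551,-92.5])
for i in range(1,n):
    if st[i,4]>8:
        q=wray(f,s,*ce[i],85)[:2]-C; print(ce[i].round(),st[i,4],np.hypot(*q).round(1),np.degrees(np.arctan2(q[1],q[0])).round(1))
E
```

```text
t: 5.0
ee_pos: [501.1, -75.6, 81.3]
tcp_rot: [-3.104, 0.487, -0.0]
contact_force: [-0.4, 0.0, 0.5]
finger_gap: 0.3
t: 5.5
ee_pos: [499.0, -78.4, 211.8]
tcp_rot: [-3.103, 0.488, 0.004]
contact_force: [0.6, -0.0, -0.2]
finger_gap: 0.2
t: 5.8
ee_pos: [500.2, -78.7, 231.3]
tcp_rot: [3.103, -0.488, 0.001]
contact_force: [0.2, 1.7, -0.3]
finger_gap: 0.1
[500.182257   -78.65456557 231.29635546] [ 0.15652643  1.65874169 -0.29981856] [ 0.95170172 -0.3070235 ]
[385. 193.] 89 82.8 -150.6
```

View pics/w5.png

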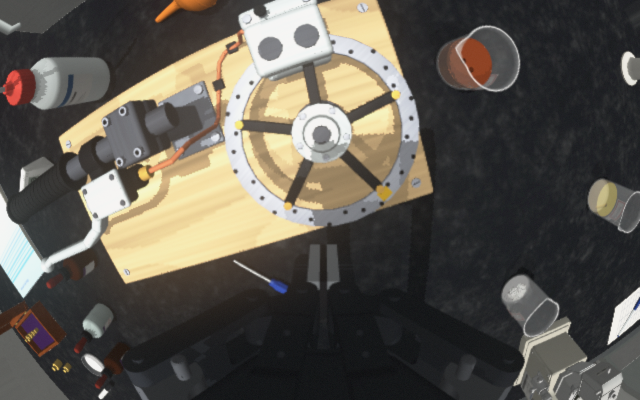

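```bash
python3 -m pendant '[[-1,-0.001,0.049,0,3],[-1,-0.001,0.049,0,3],[-1,-0.001,0.049,0,3],[-1,-0.001,0.049,0,3],[-1,-0.001,0.049,0,3]]'; python3 -m pendant '[[-1,-0.001,0.049,0,3],[-1,0,0,0,0],[-1,0,0,0,0]]'
python3 - <<'E'
from h import *
s=env.read_state(); f=grab('wrist','w6.png'); print(s['ee_pos'],s['contact_force'],Rn.from_rotvec(s['tcp_rot']).as_matrix()[:2,0],s['joint_pos'].round(2))
E
```

```text
t: 6.35
ee_pos: [493.6, 168.0, 228.9]
tcp_rot: [3.14, -0.076, -0.006]
contact_force: [1.0, 0.1, -0.1]
finger_gap: 0.1
t: 6.65
ee_pos: [492.7, 216.2, 228.8]
tcp_rot: [3.14, 0.008, -0.006]
contact_force: [-0.8, -0.0, 0.1]
finger_gap: -0.3
[492.67521753 216.21096616 228.83487326] [-0.75802672 -0.0437583   0.09412452] [0.99998098 0.00478202] [ 0.32 -0.03  1.68 -0.    1.49  1.88]
```

View pics/w6.png

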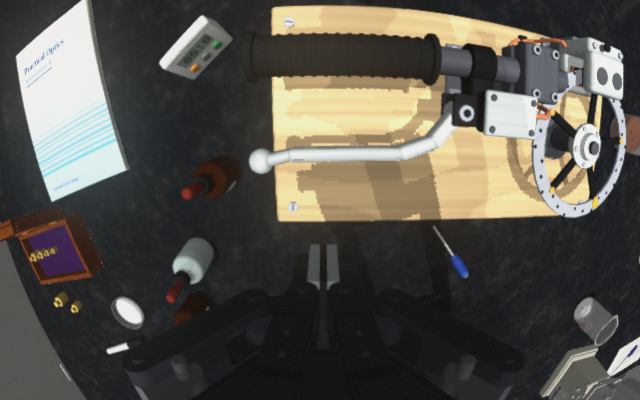

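```bash
python3 - <<'E'
from h import *
f=load('wrist'); s=env.read_state()
for n,p,z in [('ball',(260,160),135),('pivot',(468,113),147),('face lo',(325,161),135),('face hi',(325,149),144),('face lo',(380,160),135),('face bend',(405,158),135)]: print(n,wray(f,s,*p,z).round(1))
E
```

```text
ball [531.  261.4 135. ]
pivot [570.7 109.4 147. ]
face lo [529.9 213.1 135. ]
face hi [540.4 213.2 144. ]
face lo [531.2 172.3 135. ]
face bend [533.1 153.1 135. ]
```

```bash
python3 -m pendant '[[-1,0,-0.0025,-0.04,0],[-1,0,0,-0.04,0],[-1,0,0,-0.023,0],[-1,0,0,0,0]]'; python3 -m pendant '[[-1,0.008,0,0,0],[-1,0.006,0,0,0],[-1,0.004,0,0,0],[-1,0,0,0,0]]'
python3 - <<'E'
from h import *
s=env.read_state(); f=grab('side','s7.png');grab('wrist','w7.png'); print(s['ee_pos'],s['contact_force'],s['torque'])
cv2.imwrite('pics/s7c.png',cv2.resize(f['pixels'][100:300,180:420],None,fx=3,fy=3,interpolation=cv2.INTER_CUBIC))
E
```

```text
t: 7.1
ee_pos: [490.9, 210.1, 123.1]
tcp_rot: [3.138, -0.001, -0.014]
contact_force: [0.4, -0.2, -0.2]
finger_gap: 0.0
t: 7.5
ee_pos: [513.8, 213.0, 130.0]
tcp_rot: [-3.141, -0.002, -0.004]
contact_force: [-0.2, 0.1, -0.0]
finger_gap: 0.4
[513.82820768 213.02602015 129.95501363] [-0.18933128  0.06694079 -0.0073757 ] [-0.00726696  0.00177266 -0.00386315]
```

View pics/s7c.png

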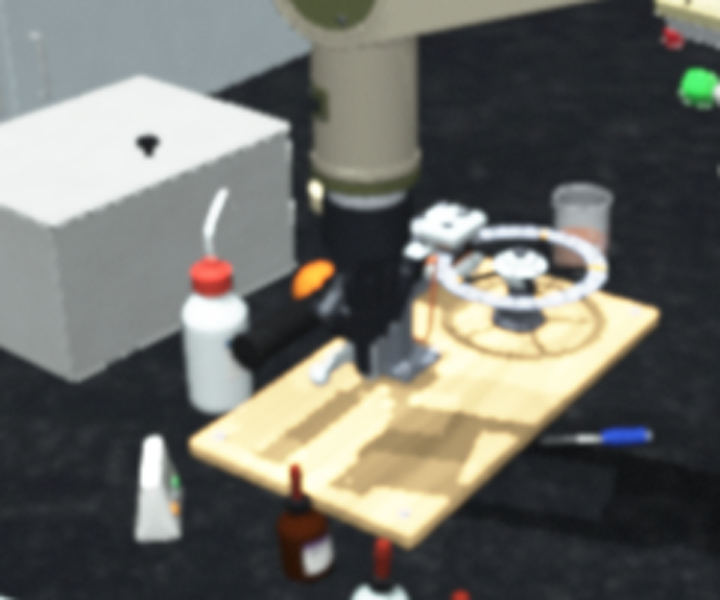

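View pics/w7.png

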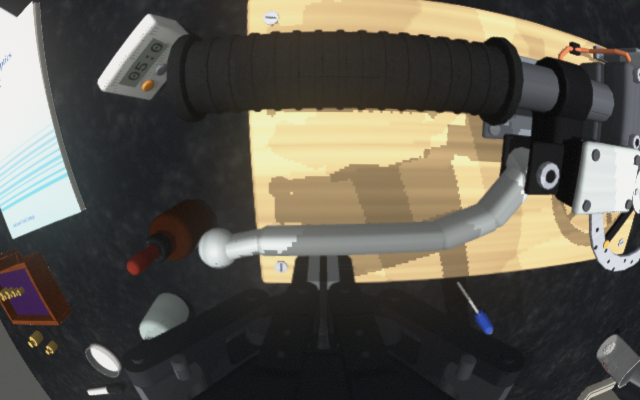

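```bash
python3 -m pendant '[[-1,0.003,0,-0.005,0],[-1,0.003,0,0,0],[-1,0,0,0,0]]'; python3 -m pendant '[[-1,0.003,0,0,0],[-1,0.003,0,0,0],[-1,0,0,0,0],[-1,0,0,0,0]]'; python3 -m pendant '[[-1,0.002,0,0,0],[-1,0.002,0,0,0],[-1,0,0,0,0],[-1,0,0,0,0]]'
```

```text
t: 7.9
ee_pos: [518.2, 212.9, 123.0]
tcp_rot: [3.141, 0.003, -0.001]
contact_force: [0.4, -0.7, -0.5]
finger_gap: -0.4
t: 8.3
ee_pos: [523.3, 213.5, 122.9]
tcp_rot: [-3.141, -0.004, 0.003]
contact_force: [-4.3, 3.0, 0.1]
finger_gap: -0.1
t: 8.7
ee_pos: [526.9, 214.0, 122.8]
tcp_rot: [-3.14, -0.004, 0.004]
contact_force: [-6.8, 5.9, 0.7]
finger_gap: 0.4
```

```bash
python3 -m pendant '[[-1,0,0.003,0,-4],[-1,0,0,0,0],[-1,0,0,0,0]]'; python3 -m pendant '[[-1,0.002,0.001,0,-1],[-1,0.002,0.001,0,-1],[-1,0,0,0,0],[-1,0,0,0,0]]'; 
python3 - <<'E'
from h import *
s=env.read_state(); grab('wrist','w8.png'); print(s['ee_pos'],s['contact_force'],s['torque'])
E
```

```text
t: 9.0
ee_pos: [527.5, 216.0, 122.8]
tcp_rot: [3.14, -0.103, -0.002]
contact_force: [-4.4, 2.0, -1.8]
finger_gap: 0.3
t: 9.4
ee_pos: [531.8, 217.7, 122.9]
tcp_rot: [3.137, -0.161, -0.001]
contact_force: [-4.2, -1.8, -2.6]
finger_gap: 0.1
[531.84481632 217.68527237 122.87760055] [-4.15698608 -1.7737011  -2.61793387] [-0.1211916   0.72639919 -0.01250846]
```

View pics/w8.png

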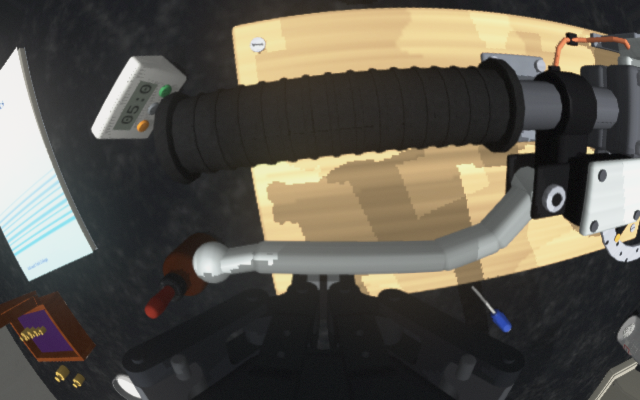

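```bash
python3 -m pendant '[[-1,0.002,0.001,0,-1.2],[-1,0.001,0,0,-0.6],[-1,0,0,0,0],[-1,0,0,0,0]]'; python3 -m pendant '[[-1,0.001,0.0005,0,-0.6],[-1,0.001,0.0005,0,-0.6],[-1,0,0,0,0],[-1,0,0,0,0]]'
```

```text
t: 9.85
ee_pos: [534.7, 218.9, 123.0]
tcp_rot: [3.134, -0.21, -0.002]
contact_force: [-6.6, -0.8, -2.2]
finger_gap: 0.1
t: 10.25
ee_pos: [536.5, 219.5, 123.0]
tcp_rot: [3.131, -0.243, -0.002]
contact_force: [-7.4, -2.7, -1.3]
finger_gap: -0.0
```

```bash
python3 -m pendant '[[-1,0.001,0,0,-0.5],[-1,0.001,0,0,-0.5],[-1,0,0,0,0],[-1,0,0,0,0]]'; python3 -m pendant '[[-1,0.001,0.0002,0,-0.5],[-1,0,0,0,0],[-1,0,0,0,0]]'; python3 - <<'E'
from h import *
s=env.read_state(); print(s['ee_pos'],s['contact_force'],s['torque'])
E
```

```text
t: 10.65
ee_pos: [538.1, 220.0, 123.0]
tcp_rot: [3.13, -0.27, -0.004]
contact_force: [-8.5, 0.1, -0.7]
finger_gap: 0.1
t: 10.95
ee_pos: [538.9, 220.2, 123.0]
tcp_rot: [3.128, -0.283, -0.004]
contact_force: [-10.5, 0.6, 0.5]
finger_gap: -0.4
[538.89568119 220.24909842 123.00742494] [-10.52177454   0.56701398   0.4912721 ] [-0.05316554  1.52945753 -0.03869979]
```

```bash
python3 -m pendant '[[-1,0.001,0.0002,0,-0.3],[-1,0,0,0,0],[-1,0,0,0,0]]';python3 -m pendant '[[-1,0.001,0.0002,0,-0.3],[-1,0,0,0,0],[-1,0,0,0,0]]'; python3 -m pendant '[[-1,0,0,0,0]]'
```

```text
t: 11.25
ee_pos: [539.1, 220.4, 123.0]
tcp_rot: [3.127, -0.291, -0.007]
contact_force: [-14.1, -1.7, 2.9]
finger_gap: -0.1
t: 11.55
ee_pos: [539.4, 220.5, 122.9]
tcp_rot: [3.126, -0.299, -0.009]
contact_force: [-18.5, -1.2, 6.3]
finger_gap: 0.3
t: 11.65
ee_pos: [539.4, 220.5, 122.9]
tcp_rot: [3.126, -0.299, -0.009]
contact_force: [-18.8, -2.0, 6.5]
finger_gap: -0.0
```

```bash
python3 -m pendant '[[-1,0.001,0.0002,0,0],[-1,0,0,0,0],[-1,0,0,0,0],[-1,0,0,0,0],[-1,0,0,0,0]]'; python3 -m pendant '[[-1,0,0,0,0],[-1,0,0,0,0],[-1,0,0,0,0],[-1,0,0,0,0],[-1,0,0,0,0]]'
python3 - <<'E'
from h import *
s=env.read_state(); f=grab('wrist','w9.png');t=grab('top','top9.png'); print(s['ee_pos'],s['contact_force'],s['torque'])
for n,p,z in [('ball',(205,262),135),('pivot',(552,200),147)]: print(n,wray(f,s,*p,z).round(1))
cv2.imwrite('pics/top9c.png',cv2.resize(t['pixels'][120:290,190:450],None,fx=3,fy=3,interpolation=cv2.INTER_CUBIC))
E
```

```text
t: 12.15
ee_pos: [539.6, 220.5, 122.9]
tcp_rot: [3.125, -0.299, -0.012]
contact_force: [-24.2, -3.0, 9.9]
finger_gap: 0.0
t: 12.65
ee_pos: [539.6, 220.5, 122.9]
tcp_rot: [3.125, -0.299, -0.012]
contact_force: [-23.4, -3.4, 9.5]
finger_gap: 0.1
[539.63318184 220.52842132 122.89543003] [-23.38587957  -3.37023702   9.45826349] [-0.48928014  3.364711   -0.07862217]
ball [562.3 270.9 135. ]
pivot [566.2 112.  147. ]
```

View pics/w9.png

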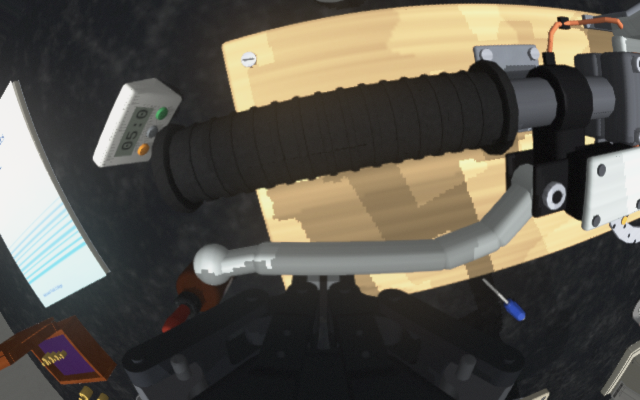

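View pics/top9c.png

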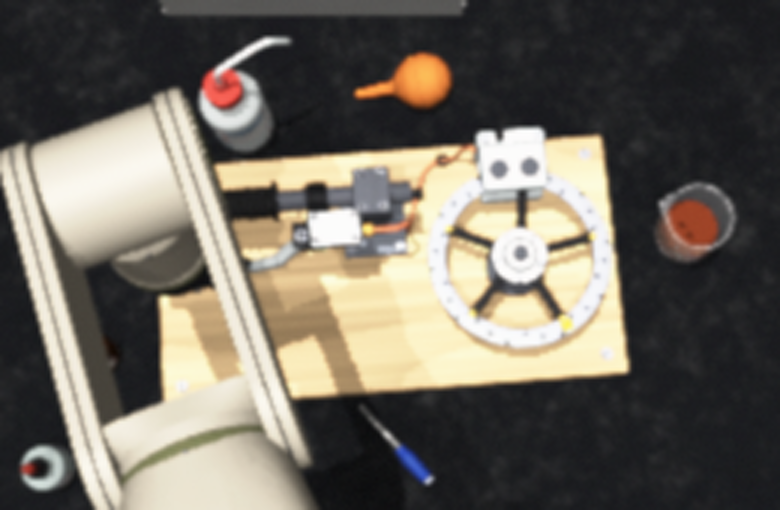

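```bash
python3 - <<'E'
from h import *
C=np.array([551,-92.5]); f=load('top'); p=ray_plane(f,190+566/3,120+323/3,85)[:2]-C; print('mark',np.hypot(*p),np.degrees(np.arctan2(p[1],p[0])))
s=env.read_state(); print(s['t'],s['contact_force']); print(env.close_job())
E
```

```text
mark 81.48051438557397 -150.88339588691423
12.75 [-24.0522996   -3.48222194   8.56708023]
the job is handed in; nothing more can be done
None
```

The brake check is done and handed in at 12.75 s: the disc was turned a quarter turn, then the lever was pressed to its firm stop and held there.

- **Disc:** With the shut fingertips in a window of the disc, I pushed one arm clockwise and left the lever alone. The yellow mark went from about -60.5° to -150.6°, a turn of about 90°, and the contact force stayed around or below 1 N. A top view just before hand-in put the mark at -150.9°, so pressing the lever did not turn the disc.
- **Lever:** I pressed at the blade's middle with the outer side of the shut fingers, following its swing. It came up hard at about 0.20 rad; the picture of the ball end gave 0.21. The ball is still clear of the grip.
- **Final push:** The lever is held with a steady push of about 24 N, plus about 3 N sideways and 9 N upward. That is within the 15–30 N asked for and well below the 45 N limit.
- **Surroundings:** In the last pictures the wash bottle, bulb, beaker, screwdriver and timer stand where they were. I judged this by eye, without re-measuring. The arm mostly hid the brown dropping bottle in the top view. The wrist view shows it standing, though only partly visible.

**Disagreements:**
- The top and wrist cameras put the disc's centre about 3 mm apart, so I used a middle value.
- Early in the press there was a sideways force of about 6 N, which I put down to friction from the lever's swing. It mostly went once I moved along with the swing.

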